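Shut the sample box and hold the tall tube aslant over its white lid

ROBOT

A 7-joint arm with a two-finger parallel gripper is mounted at the origin on the work surface. World frame = base frame: x ahead of the robot, y to its left, z up, the work surface at z = 0. Lengths are in m, angles in rad, forces in N, time in s.
With the tool pointing down it reaches from about 0.35 to 0.9 m from the base axis. Payload 19.9 kg.
Tool frame: the origin (TCP) lies between the finger pads; the fingertips stand 19 mm ahead of it and the grasp point (between the pads) is the TCP; z points along the fingers, y is the direction in which the jaws open and shut (so a half turn about z gives the same grasp; the last joint's range is limited). The gripper opens to 94 mm and grips with 3 to 60 N. Pads are 16 mm wide; open, the fingers measure 119 mm over their backs; the gripper's body (75 mm by 177 mm) begins 78 mm behind the grasp point.
Start: joints at [-0.042, 0.417, -0.01, 1.614, 0.005, 1.111, -0.053], TCP at [0.625, 0, 0.191] pointing down, gripper open.
Joint ranges: [-2.81, 2.81], [-0.39, 2.02], [-1.27, 1.25], [0.06, 2.57], [-1.19, 4.33], [0.19, 2], [-2.82, 2.82]. Speed limits (rad/s): [1.89, 1.89, 2.39, 2.39, 3.01, 3.01, 3.01].

INTERFACE

Orientations are given as a 3x3 rotation matrix whose columns are the frame's x, y, z axes.
In Python, from rig import robot gives the robot as it stands. Calls block until the motion is done:
- robot.move_ptp(position, orientation): joint-space move of the TCP to a pose.
- robot.move_linear(position, velocity=0.15, frame=None, threshold=None): straight line of the TCP; frame=None keeps the orientation; velocity is the mean speed in m/s. With threshold (N) it stops when the force on the tool has changed by that much, and returns True; else False.
- robot.goto_joints(angles): joint-space move.
- robot.gripper_to(opening): finger opening in m; the grip force is fixed at half the most; returns when the fingers have stopped.
- robot.pause(seconds).
- robot.ik(position, orientation): joint angles nearest the present ones, or None.
- robot.get_state(): the state.
- robot.grab_frame(name): name is "scene" or "side" or "wrist"; returns the picture (384x512x3 uint8, red, green, blue); there is no depth.
- robot.camera_info(name): a dict with "fx", "fy", "cx", "cy" (pixels), "rvec" (rotation vector, rad) and "tvec" (3), from world to camera coordinates, as OpenCV has them. Camera axes: x right, y down, z forward; pixel columns grow to the right and rows downward; lengths in m; the calibration is good to about 2 mm. A picture is of the moment at which its call begins: read the wrist's pose just before it. camera_info takes no time and is no camera call; for the wrist camera it gives the pose at the moment of the call.
A pose or a line that the arm cannot do raises robot.PlanningError and nothing moves.
- robot.sign_off(): hands the job in, once; it reports no verdict.
The state is a dict: "time": time; "qpos": joint angles; "joint_vel": joint speeds; "effort": joint torques, N m; "ee_pos": TCP position; "tool_rot": TCP orientation; "force": force on the tool from outside, world axes, zero at the start; "moment": the same for the moment, N m; "opening": finger opening in m.
Only numpy, scipy, OpenCV 4.12 (cv2) and the standard library are available. Lean on these libraries where they do the work, as an engineer would, in place of code of your own. Each camera call takes 0.05 s, during which the arm holds its last target.

TASK

The tall amber tube is to be looked through against the pale lid of the sample box: first lower the lid gently until it is fully shut, then draw the tallest tube up out of the rack and hold it over the middle of the shut lid, its middle at least 10 cm above the lid, leaning about 60 degrees from upright with the cap end higher. Finish while still holding it there, motionless and clear of everything. Leave the other tubes in the rack and everything else where it stands.

Things in the scene. Friction and masses are not known exactly. Their poses are not given: they have to be found in the camera images.
- lid (a joint): hinge of the sample box's white lid, rad: 0 = fully shut (flat on the box), grows as it opens, starts between 0.7 and 1.15; hinge axis on the box's far rim. The hinge is stiff: the lid stays at any angle until pushed, about 1 N at its free edge moves it
- box: sample box: grey open box 160 mm (x) by 190 mm (y) by 75 mm high, fixed to the table, small vials fixed inside; origin at the centre of its underside; its -x side is the front, the lid is hinged on its +x rim
- box_hinge (a point): middle of the lid's hinge axis, on the box's +x top rim, 75.5 mm above the table; fixed; axes as the box's (-x from hinge to front, y along the hinge, z up). At lid joint value a, the point of the lid's outer face at distance r from the hinge lies here at x = -r cos a + 0.008 sin a, z = r sin a + 0.008 cos a (m)
- lid_top (a point): middle of the outer (when shut: upper) face of the lid, 80 mm from the hinge; 83.5 mm above the table when shut, z axis then up. The lid is a flat white plate, 160 mm from hinge to free edge, 190 mm wide, 8 mm thick; a flat tab in the middle of the free edge, as thick, 50 mm wide, sticks out 15 mm more
- tall_tube_mid (a point): centre (half-way up) of the tallest tube in the rack: round amber tube 30 mm in diameter, 140 mm long overall, the top 28 mm being a black cap 32 mm in diameter; z axis along the tube towards the cap; mass about 50 to 100 g. Cap centre is 56 mm from this point along +z. At the start it stands upright in one of the rack's three holes, foot 8 mm above the table, top of cap at 148 mm
- short_tube_1_mid (a point): centre of a short tube in the rack, same look as the tall tube but 100 mm long (top at 108 mm above the table); stays in the rack
- short_tube_2_mid (a point): centre of the other short tube in the rack, same as short_tube_1
- rack: aluminium tube rack, a block 60 mm (x) by 190 mm (y) by 62 mm high that does not move, with three round holes 33 mm wide and 54 mm deep in a row along its y axis, 70 mm apart, one tube in each; origin at the centre of its underside
- vial: small glass jar, 28 mm wide, 50 mm high, between the box and the rack; bystander; origin at the centre of its underside
- reagent_1: white plastic bottle, 68 mm wide, 130 mm high, beyond the work area; bystander; origin at the centre of its underside
- reagent_2: white plastic bottle, 68 mm wide, 130 mm high, beyond the work area; bystander; origin at the centre of its underside
- beaker: glass beaker, 84 mm wide, 110 mm high, to the robot's left; bystander; origin at the centre of its underside
- dish: shallow white ceramic dish, 90 mm wide, 16 mm high, to the robot's right; bystander; origin at the centre of its underside
- spatula: flat steel lab spatula, 180 mm long, 14 mm wide, 6 mm thick, lying on the table beyond the work area; bystander; origin at the middle of its underside
There are look-alikes about, which are no part of the job. Leave any blue or yellow look-alike of the part that bears tall_tube_mid alone.

How it is judged:
On the way, in this order (a step that is already met when the one before it is completed fails the run):
1. the lid is fully shut (below 0.06 rad) while the tall tube is still in the rack (value of joint lid below 0.06 rad and height (world z) of tall_tube_mid below 0.1 m), for 0.2 s.
2. the tall tube is drawn out of the rack, its middle more than 140 mm above the table, held by the fingers (height (world z) of tall_tube_mid above 0.14 m and contact force between tall_tube and the fingers above 0.5 N), for 0.1 s.
At the end, for the whole second after the job is handed in: Lid shut (under 0.06 rad). Tall tube in the fingers, still (under 0.03 m/s), touching no box, rack, vial, bottle or beaker; its middle within 60 mm sideways of the lid's middle, 90 mm or more above it; leaning 45 to 75 degrees, cap end up. Short tubes still in the rack (value of joint lid below 0.06 rad and horizontal distance between tall_tube_mid and lid_top below 0.06 m and z of tall_tube_mid in the frame of lid_top above 0.09 m and angle between tall_tube_mid's own z axis and vertical between 0.785398 and 1.309 rad and linear speed of tall_tube below 0.03 m/s and contact force between tall_tube and the fingers above 1 N and contact force between tall_tube and box below 0.1 N and contact force between tall_tube and rack below 0.1 N and contact force between tall_tube and vial below 0.1 N and contact force between tall_tube and beaker below 0.1 N and contact force between tall_tube and reagent_1 below 0.1 N and contact force between tall_tube and reagent_2 below 0.1 N and height (world z) of each of short_tube_1_mid, short_tube_2_mid below 0.07 m); the arm keeps its last pose, push and grip.
It fails at once if the lid is slammed (it moves faster than 3 rad/s towards shut) (velocity of joint lid below -3 rad/s).
It fails at once if a short tube is shifted more than 20 mm (distance of any of short_tube_1_mid, short_tube_2_mid from where it was at the start of the episode above 0.02 m).
It fails at once if a bystander is shifted more than 30 mm (distance of any of vial, reagent_1, reagent_2, beaker, dish, spatula from where it was at the start of the episode above 0.03 m).
It fails at once if a bottle, beaker or vial is tipped over (angle between any of vial, reagent_1, reagent_2, beaker's own z axis and vertical above 0.6 rad).
It also fails if it takes over 59 s, if anything falls off the work surface, if the arm or the gripper's body presses on something with over 40 N, if the wrist force passes 120 N, or if a joint passes its speed limit or range.

## Working session

There is one attempt and no reset: what is moved stays moved. The work goes in short steps, each a Python script; the robot and the scene stay as the last script left them, time stands still between calls to the robot, and variables do not carry over. Pictures are saved under pics/ and viewed, and the job is handed in when it is done.

```bash
ls; mkdir -p pics
python3 - <<'E'
from rig import robot
import cv2
for n in ["scene","side","wrist"]:
    im=robot.grab_frame(n); cv2.imwrite(f"pics/{n}0.png",im[:,:,::-1])
    print(n,robot.camera_info(n))
s=robot.get_state();print(s["time"],s["ee_pos"],s["opening"],s["tool_rot"])
E
```

```text
pics
scene {'fx': 358.75572620862044, 'fy': 358.75572620862044, 'cx': 259.6783160567147, 'cy': 195.32752916328718, 'rvec': array([ 2.50469246,  0.65399254, -0.19067115]), 'tvec': array([-0.54130861, -0.22338198,  1.21201092])}
side {'fx': 457.35569223168085, 'fy': 457.35569223168085, 'cx': 256.1290364592011, 'cy': 193.41833121520392, 'rvec': array([ 0.38615485, -2.7261129 ,  1.21224688]), 'tvec': array([0.60246292, 0.16882189, 1.33087989])}
wrist {'fx': 314.0392710347692, 'fy': 314.0392710347692, 'cx': 250.76542745928927, 'cy': 186.35367972965125, 'rvec': array([-2.90598606e+00, -1.50189523e-03,  2.28884800e-03]), 'tvec': array([-0.62340702, -0.02574519,  0.38942033])}
0.15 [6.24716615e-01 1.42441630e-06 1.90495536e-01] 0.09414847121118215 [[-5.36919791e-06  9.99999587e-01 -9.09250684e-04]
 [ 9.99999998e-01  5.31864990e-06 -5.55954495e-05]
 [-5.55905905e-05 -9.09250981e-04 -9.99999585e-01]]
```

View pics/scene0.png

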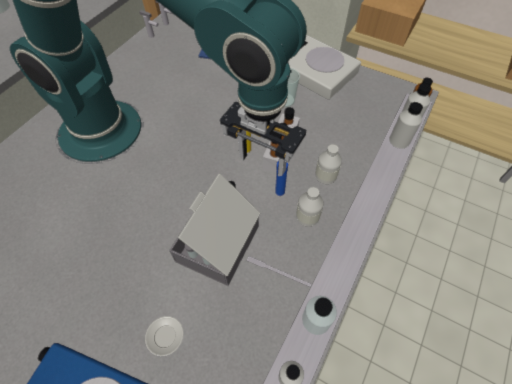

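View pics/side0.png

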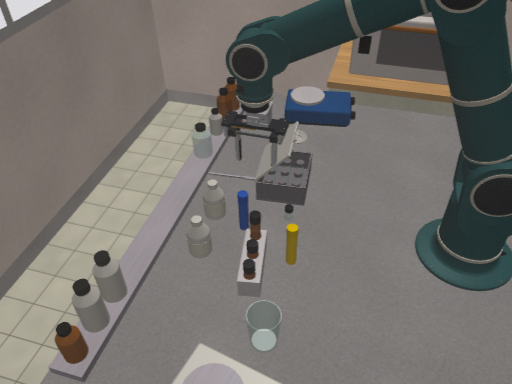

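View pics/wrist0.png

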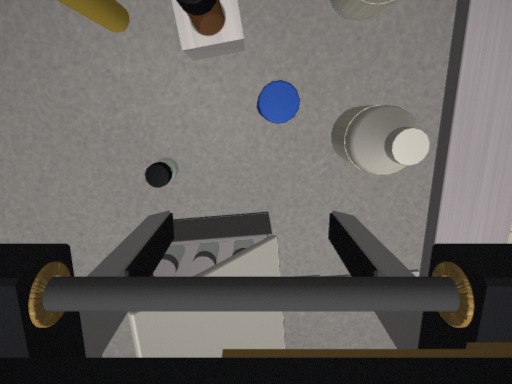

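```bash
cat > h.py <<'E'
import numpy as np, cv2
from rig import robot
def cam(n):
    c=robot.camera_info(n);R=cv2.Rodrigues(np.array(c["rvec"]))[0]
    return np.array([[c["fx"],0,c["cx"]],[0,c["fy"],c["cy"]],[0,0,1]]),R,np.array(c["tvec"])
def proj(n,P,c=None):
    K,R,t=c or cam(n); p=cv2.projectPoints(np.array(P,float).reshape(-1,3),cv2.Rodrigues(R)[0],t,K,None)[0]
    return p.reshape(-1,2)
def atz(n,uv,z,c=None):
    K,R,t=c or cam(n); d=R.T@np.linalg.inv(K)@np.array([uv[0],uv[1],1.]); o=-R.T@t
    return o+d*(z-o[2])/d[2]
def crop(n,im,x0,y0,x1,y1,k):
    cv2.imwrite(n,cv2.resize(im[y0:y1,x0:x1,::-1],None,fx=k,fy=k,interpolation=cv2.INTER_CUBIC))
E
python3 - <<'E'
import cv2
from h import *
a=cv2.imread("pics/side0.png")[:,:,::-1]
crop("pics/side_c.png",a,190,110,340,310,3.9) if 0 else crop("pics/side_c.png",a,190,150,340,300,3.9)
crop("pics/side_b.png",a,240,110,340,210,5.9)
b=cv2.imread("pics/scene0.png")[:,:,::-1]
crop("pics/sc_c.png",b,160,90,330,290,2.9)
E
```

```text
(no output)
```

View pics/side_c.png

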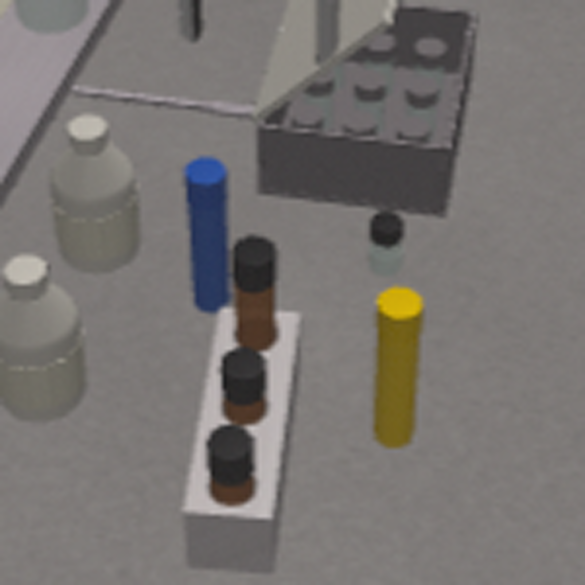

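View pics/side_b.png

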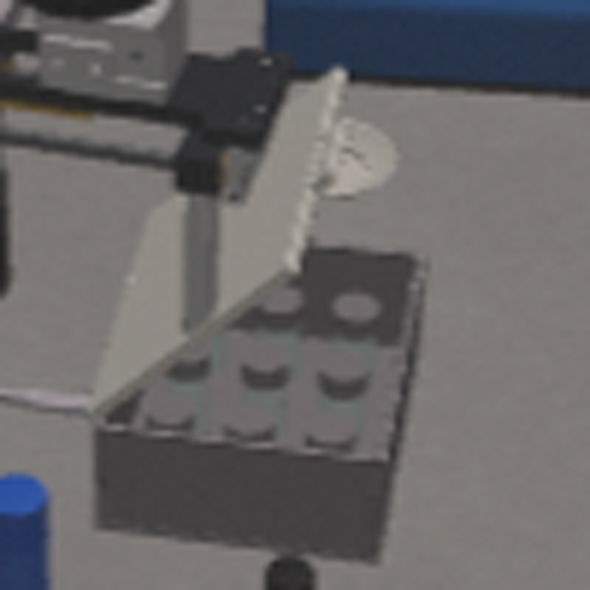

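View pics/sc_c.png

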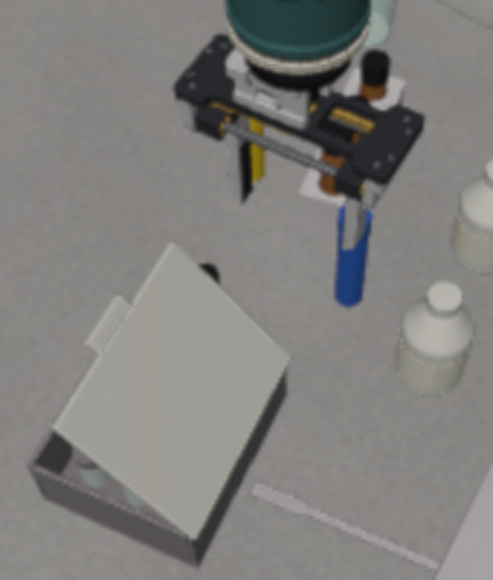

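Run:
```python
from h import *
np.set_printoptions(precision=4,suppress=True)
print("sidecam",-cam("side")[1].T@cam("side")[2])
c=lambda x,y:(190+x/3.9-.5*(1-1/3.9),150+y/3.9)
b=lambda x,y:(240+x/5.9,110+y/5.9)
for n,p,z in [("rackTL",c(218,310),.062),("rackTR",c(300,313),.062),("rackBR",c(272,515),.062),("rackBL",c(186,512),.062),
 ("tall top",c(254,249),.148),("s1top",c(244,361),.108),("s2top",c(231,439),.108),
 ("blue top",c(207,169),.148),("blue bot",c(211,302),.0),("yel top",c(400,301),.148),("yel bot",c(394,436),0),
 ("vial top",c(387,225),.05),
 ("box lb",b(97,428),.075),("box rb",b(383,460),.075),("box far r",b(423,255),.075),("box bot r",b(378,562),0),("box bot l",b(97,528),0),
 ("lidfar?",b(340,72),.18)]:
    print(n,np.round(p,1),atz("side",p,z))
```

```text
sidecam [0.3102 1.008  1.0249]
rackTL [245.5 229.5] [0.6172 0.1426 0.062 ]
rackTR [266.6 230.3] [0.5577 0.1291 0.062 ]
rackBR [259.4 282.1] [0.526  0.3118 0.062 ]
rackBL [237.3 281.3] [0.5818 0.325  0.062 ]
tall top [254.8 213.8] [0.5832 0.1569 0.148 ]
s1top [252.2 242.6] [0.5707 0.2251 0.108 ]
s2top [248.9 262.6] [0.559  0.2932 0.108 ]
blue top [242.7 193.3] [0.6407 0.0857 0.148 ]
blue bot [243.7 227.4] [0.645 0.08  0.   ]
yel top [292.2 227.2] [0.4732 0.1786 0.148 ]
yel bot [290.7 261.8] [0.4735 0.1737 0.    ]
vial top [288.9 207.7] [0.5203 0.0077 0.05  ]
box lb [256.4 182.5] [ 0.6417 -0.052   0.075 ]
box rb [304.9 188. ] [ 0.4873 -0.0673  0.075 ]
box far r [311.7 153.2] [ 0.5028 -0.2509  0.075 ]
box bot r [304.1 205.3] [ 0.4862 -0.0679  0.    ]
box bot l [256.4 199.5] [ 0.6434 -0.0531  0.    ]
lidfar? [297.6 122.2] [ 0.5607 -0.2682  0.18  ]
```

Run:
```python
from h import *
from scipy.optimize import least_squares
np.set_printoptions(precision=4,suppress=True)
b=lambda x,y:(240+x/5.9,110+y/5.9)
s=lambda x,y:(160+x/2.9,90+y/2.9)
# box frame centre underside; lid pts
def P(th,pts):
    x,y,w,a=th;o=[]
    for p in pts:
        if p[0]=='b': q=np.array(p[1:],float)
        else:
            r,yy,k=p[1:] # k: height over hinge plane along normal (0 inner .008 outer)
            q=np.array([.08-r*np.cos(a)+k*np.sin(a),yy,.0755+r*np.sin(a)+k*np.cos(a)])
        c,sn=np.cos(w),np.sin(w);o.append([x+c*q[0]-sn*q[1],y+sn*q[0]+c*q[1],q[2]])
    return o
S=[(('b',.08,.095,.075),b(97,428)),(('b',-.08,.095,.075),b(383,460)),(('b',-.08,-.095,.075),b(423,255)),(('b',-.08,.095,0),b(378,562)),(('b',.08,.095,0),b(97,528)),(('l',.16,.095,.004),b(294,268))]
C=[(('l',.16,.095,.008),s(173,244)),(('l',.16,-.095,.008),s(56,430)),(('l',0,.095,.008),s(289,357)),(('l',0,-.095,.008),s(195,538)),(('b',.08,-.095,0),s(198,567)),(('b',.08,.095,0),s(286,395))]
cs,cc=cam("side"),cam("scene")
def f(th):return np.r_[(proj(0,P(th,[p for p,_ in S]),cs)-[u for _,u in S]).ravel(),(proj(0,P(th,[p for p,_ in C]),cc)-[u for _,u in C]).ravel()]
r=least_squares(f,[.573,-.15,.09,.9],loss='soft_l1');print(r.x);print(f(r.x).reshape(-1,2))
x,y,w,a=r.x
# IK tests
def rot(psi): # tool down, jaw along world azimuth psi
    return np.array([[-np.sin(psi)*-1*-1,np.cos(psi),0],[np.cos(psi),np.sin(psi),0],[0,0,-1]])
for p,psi in [((.5835,.157,.10),.18),((.5835,.157,.25),.18)]: print(robot.ik(p,rot(psi)))
for z in(.22,.25):
  for az in np.arange(-90,91,30):
   for sp in (0,90,-90,180):
    el=np.radians(30);A=np.radians(az);zt=np.array([np.cos(el)*np.cos(A),np.cos(el)*np.sin(A),-np.sin(el)])
    h=np.array([-np.sin(A),np.cos(A),0]);v=np.cross(zt,h);q=np.radians(sp);yt=np.cos(q)*h+np.sin(q)*v
    R=np.c_[np.cross(yt,zt),yt,zt]
    k=robot.ik((x,y,z),R)
    if k is not None: print(z,az,sp,np.array(k))
```

```text
[ 0.5763 -0.1585  0.0932  0.8217]
[[-1.2206 -1.175 ]
 [ 0.1111 -0.8461]
 [-0.237  -1.7489]
 [-0.2849 -0.7984]
 [-0.7975 -0.8841]
 [-0.6234 -0.6932]
 [-0.6786 -1.8655]
 [-0.7359 -1.1133]
 [ 0.3415 -1.0746]
 [ 0.383   0.0085]
 [-0.2938  0.0205]
 [-0.5183 -0.7288]]
[-0.2408  0.4806 -0.0952  1.7451  0.0553  0.9185 -0.1789]
[-0.2361  0.3348 -0.0999  1.5951  0.035   1.2135 -0.1627]
0.22 -90 0 [-0.5052  0.5489  0.2748  1.8142  0.9005  1.3028 -0.736 ]
0.22 -90 90 [-0.6351  0.5754  0.4491  1.8188  0.8292  1.2385 -2.256 ]
0.22 -90 -90 [-0.2294  0.5361 -0.0848  1.804   1.0267  1.4339  0.7537]
0.22 -90 180 [ 0.0737  0.5839 -0.4853  1.7929  1.1621  1.5959  2.253 ]
0.22 -60 0 [-0.529   0.3138  0.2542  2.1905  1.3525  0.9614 -0.8   ]
0.22 -60 90 [-0.3543  0.3068  0.0545  2.1849  1.3821  1.0192 -2.3799]
0.22 -60 -90 [-0.2442  0.3081 -0.0705  2.1813  1.4     1.0546  0.7573]
0.22 -60 180 [ 0.326   0.3958 -0.7297  2.1636  1.5107  1.2749  2.3174]
0.22 -30 0 [-0.2857  0.1131  0.2253  2.4565  2.1838  0.6057 -1.0512]
0.22 -30 90 [ 0.1938  0.1237 -0.2768  2.4422  2.1474  0.6522 -2.5571]
0.22 -30 -90 [-0.127
[... 2472 characters left out ...]
.0843]
0.25 30 -90 [ 1.6139  0.4639 -1.0746  2.1285 -1.0981  0.6193 -1.0573]
0.25 30 180 [ 1.6139  0.4639 -1.0746  2.1285 -1.0981  0.6193  0.5135]
0.25 60 0 [ 0.4596  0.5212  0.3513  1.7893 -1.1577  1.5009 -2.3585]
0.25 60 90 [ 0.8494  0.5044 -0.1589  1.7749 -0.9883  1.3264  2.2438]
0.25 60 -90 [ 0.5686  0.5061  0.207   1.7854 -1.1113  1.4479 -0.8166]
0.25 60 180 [ 0.7834  0.5003 -0.0729  1.7774 -1.0187  1.354   0.6936]
0.25 90 0 [ 0.2367  0.8239  0.6632  1.3986 -1.0861  2.0005 -2.1436]
0.25 90 90 [ 0.8469  0.7517 -0.3474  1.3714 -0.6272  1.6619  2.2327]
0.25 90 -90 [ 0.4899  0.7367  0.2284  1.3876 -0.891   1.8284 -0.7084]
0.25 90 180 [ 0.7024  0.7288 -0.1124  1.3779 -0.7399  1.7239  0.7489]
```

```bash
cat >> h.py <<'E'
BX,BY,BW=.5755,-.156,.093
cw,sw=np.cos(BW),np.sin(BW)
H=np.array([BX+.08*cw,BY+.08*sw,.0755])
def down(psi): return np.array([[-np.sin(psi),np.cos(psi),0],[np.cos(psi),np.sin(psi),0],[0,0,-1.]])
def down_(psi):
    y=np.array([np.cos(psi),np.sin(psi),0]);z=np.array([0,0,-1.]);return np.c_[np.cross(y,z),y,z]
def lidp(a,r,n=0,dx=.008): # TCP for fingertip corner on the outer face, n off along the normal
    x=-r*np.cos(a)+(.008+n)*np.sin(a)+dx; z=r*np.sin(a)+(.008+n)*np.cos(a)
    return H+np.array([x*cw,x*sw,z+.019])
E
python3 - <<'E'
from h import *
np.set_printoptions(precision=4,suppress=True)
R=down_(BW+np.pi/2)
k1=robot.ik(lidp(.82,.135,.05),R);R2=down_(BW-np.pi/2);k2=robot.ik(lidp(.82,.135,.05),R2)
print(k1,k2,lidp(.82,.135,.05))
s=robot.get_state()
R=R if abs(k1[6])<abs(k2[6]) else R2
robot.move_linear(np.array([.625,0,.30]),velocity=.2)
p=lidp(.82,.135,.05);p2=p.copy();p2[2]=.30
robot.move_ptp(p2,R)
robot.move_linear(p,velocity=.15)
s=robot.get_state();print(s["time"],s["ee_pos"],s["force"])
for n in["side","scene"]: 
    im=robot.grab_frame(n); crop(f"pics/{n}1.png",im,*( (200,80,360,220) if n=="side" else (140,90,320,290)),3.6 if n=="side" else 2.9)
E
```

```text
[ 0.392   0.4099 -0.2666  1.5388  0.1125  1.208   1.7702] [-0.0434  0.4091  0.3229  1.5554 -0.1359  1.1993 -1.1738] [ 0.6136 -0.1524  0.2328]
2.5417 [ 0.614  -0.1524  0.2335] [-0.2061 -0.3517  0.2865]
```

View pics/side1.png

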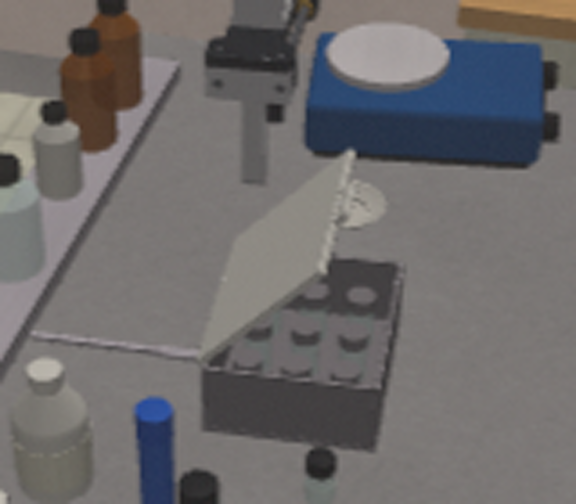

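View pics/scene1.png

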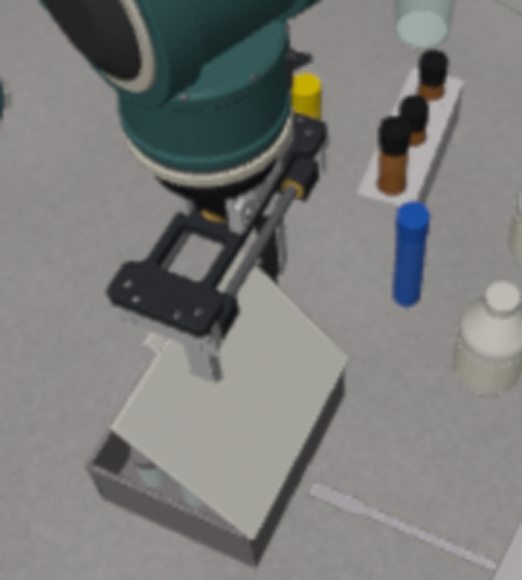

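The side view shows one finger hovering clear of the lid, with its tip at about crop (255,180). The scene view shows the fingers above the outer face at about (205,370). I'll push along the arc.

Run:
```python
from h import *
np.set_printoptions(precision=4,suppress=True)
def rep(t):
    s=robot.get_state();print(t,round(s["time"],2),s["ee_pos"],s["force"],flush=True)
print(robot.move_linear(lidp(.82,.135,-.004),velocity=.06,threshold=1.5));rep("contact")
for a in [.7,.55,.4,.28,.16,.07]:
    hit=robot.move_linear(lidp(a,.135,-.002),velocity=.09,threshold=15);rep((a,hit))
    if hit: break
if not hit:
    print(robot.move_linear(lidp(-.04,.135,-.004),velocity=.03,threshold=8));rep("end")
im=robot.grab_frame("side");crop("pics/side2.png",im,200,80,360,220,3.6)
```

```text
False
contact 3.69 [ 0.5747 -0.1561  0.1962] [ 0.142  -0.0006 -0.2558]
(0.7, False) 4.0 [ 0.5641 -0.157   0.1861] [ 0.0719 -0.1558 -0.392 ]
(0.55, False) 4.38 [ 0.5518 -0.1582  0.1703] [-0.113   0.5048  0.4437]
(0.4, False) 4.75 [ 0.5416 -0.1592  0.1526] [0.3632 0.3877 0.4494]
(0.28, False) 5.08 [ 0.5355 -0.1597  0.1376] [-0.4805  0.4551 -0.2317]
(0.16, False) 5.42 [ 0.5313 -0.1601  0.1219] [ 0.4705  0.2546 -0.4137]
(0.07, False) 5.7 [ 0.5293 -0.1602  0.1098] [ 0.5947  0.2629 -0.0926]
False
end 6.41 [ 0.5287 -0.1604  0.0931] [-0.6581 -0.3164  0.332 ]
```

View pics/side2.png

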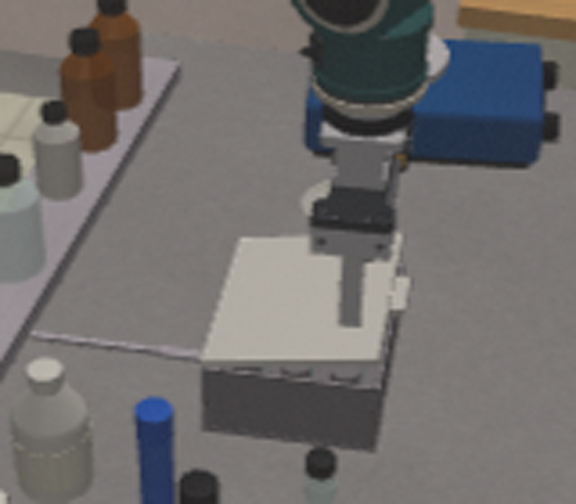

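The lid is nearly shut but still shows a narrow gap at about crop (340,375), and there is no stop force yet. I'll carry on down with a threshold.

Run:
```python
from h import *
np.set_printoptions(precision=4,suppress=True)
def rep(t):
    s=robot.get_state();print(t,round(s["time"],2),s["ee_pos"],s["force"],flush=True)
rep(0)
p=np.array(robot.get_state()["ee_pos"]);
h=robot.move_linear(p+[0,0,-.02],velocity=.03,threshold=10);rep(h)
im=robot.grab_frame("side");crop("pics/side3.png",im,200,80,360,220,3.6)
im=robot.grab_frame("scene");crop("pics/scene3.png",im,140,90,320,290,2.9)
```

```text
0 6.46 [ 0.5288 -0.1604  0.0932] [-0.233   0.794   0.3357]
False 7.27 [ 0.5289 -0.1604  0.0733] [ 0.2676 -0.872  -0.2912]
```

View pics/side3.png

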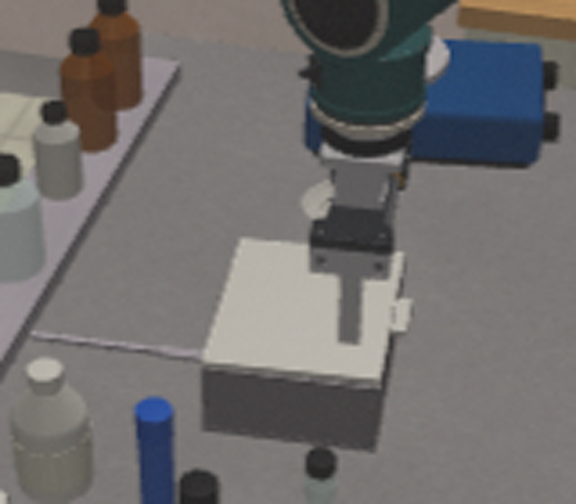

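View pics/scene3.png

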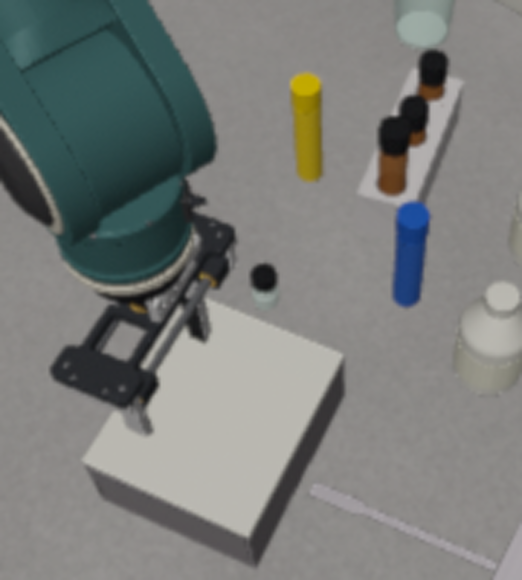

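Run:
```python
from h import *
np.set_printoptions(precision=4,suppress=True)
def rep(t):
    s=robot.get_state();print(t,round(s["time"],2),s["ee_pos"],s["force"],s["opening"],flush=True)
p=np.array(robot.get_state()["ee_pos"]);
h=robot.move_linear(p+[0,0,-.02],velocity=.02,threshold=8);rep(h)
robot.pause(.3);rep(0)
im=robot.grab_frame("side");crop("pics/side4.png",im,225,120,325,220,5.8)
```

```text
True 7.81 [ 0.5289 -0.1605  0.0692] [-2.962   1.5616 10.9953] 0.09433587482661457
0 8.11 [ 0.529  -0.1604  0.0691] [-2.141   0.1643 11.2404] 0.09400451772892968
```

View pics/side4.png

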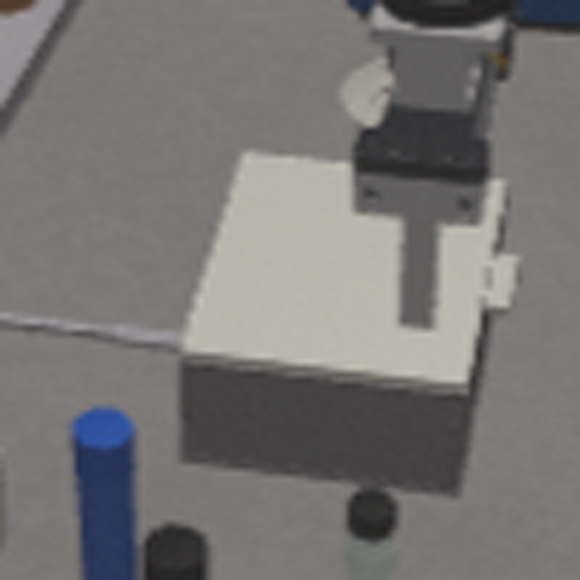

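The lid looks flush in the side view and met a hard stop at 11 N, so it is shut. Next I'll lift off and cross-check the tube positions from the scene camera.

In the original side image, the things that could be taken for the tube are:
- blue tube (243,193)
- yellow tube (292,227)
- short ambers (252,243) and (249,263)
- tall amber with a black cap (255,214), which is my choice: it stands highest and is at the box end of the rack

Run:
```python
from h import *
np.set_printoptions(precision=4,suppress=True)
p=np.array(robot.get_state()["ee_pos"]);
robot.move_linear(p+[0,0,.18],velocity=.2)
s=lambda x,y:(140+x/2.9,90+y/2.9)
for n,q,z in[("tall",s(396,128),.148),("tallbase",s(391,188),.062),("sh1",s(414,104),.108),("sh2",s(433,60),.108),("blue",s(413,213),.148)]:print(n,np.round(q,1),atz("scene",q,z))
psi=.18
robot.move_ptp([.583,.157,.26],down_(psi))
st=robot.get_state();print(st["time"],st["ee_pos"],st["qpos"])
C=cam("wrist")
im=robot.grab_frame("wrist");cv2.imwrite("pics/wrist5.png",im[:,:,::-1])
print(proj(0,[[.583,.157,.148],[.5707,.2251,.108],[.559,.293,.108],[.583,.157,.062]],C))
im=robot.grab_frame("side");crop("pics/side5.png",im,190,90,340,300,2.8)
```

```text
tall [276.6 134.1] [0.5897 0.1518 0.148 ]
tallbase [274.8 154.8] [0.5902 0.1469 0.062 ]
sh1 [282.8 125.9] [0.575  0.2227 0.108 ]
sh2 [289.3 110.7] [0.5637 0.2888 0.108 ]
blue [282.4 163.4] [0.6512 0.0684 0.148 ]
10.4333 [0.5831 0.1556 0.2596] [-0.2481  0.3268 -0.0821  1.584   0.0285  1.2327 -0.1587]
[[252.1568 178.4925]
 [252.0311 107.0187]
 [252.5543  36.8696]
 [251.9597 164.1753]]
```

View pics/wrist5.png

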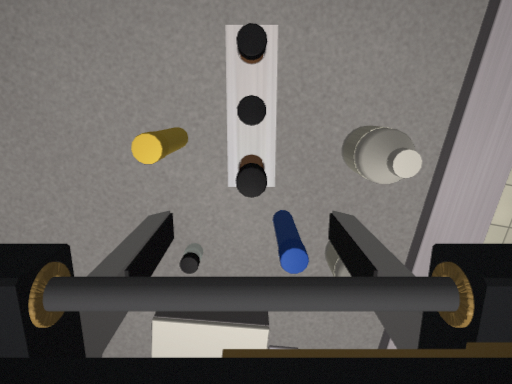

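View pics/side5.png

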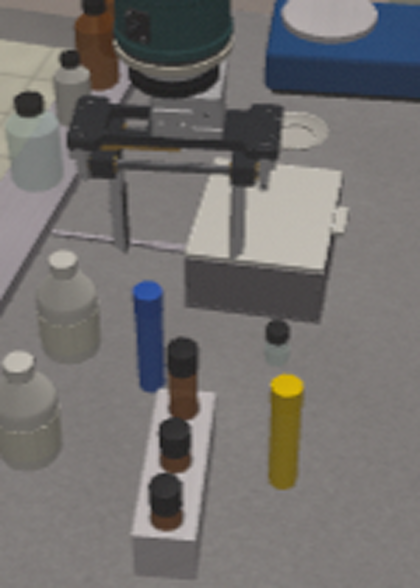

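Run:
```python
from h import *
np.set_printoptions(precision=4,suppress=True)
s=robot.get_state();p=np.array(s["ee_pos"]);R=np.array(s["tool_rot"])
P=[p,p+R@[0,.047,0],p-R@[0,.047,0],p+R@[0,.047,-.033]]
print(proj("wrist",P));print((proj("side",P)-[190,90])*2.8)
K,Rc,t=cam("wrist");print(-Rc.T@t,p)
```

```text
[[252.5041 216.7288]
 [325.0941 216.806 ]
 [179.9338 216.6515]
 [338.9741 236.6272]]
[[179.3677 258.8662]
 [128.784  255.8289]
 [230.3373 261.9267]
 [127.0683 228.0809]]
[0.5705 0.221  0.453 ] [0.5832 0.1555 0.2598]
```

Tall tube cap is at wrist pixel (252,181), against a predicted (252,178), and the three cameras agree to a few mm. I'll descend and grasp with the jaws across the row.

Run:
```python
from h import *
np.set_printoptions(precision=4,suppress=True)
def rep(t):
    s=robot.get_state();print(t,round(s["time"],2),s["ee_pos"],s["force"],s["opening"],flush=True)
robot.move_linear([.5845,.155,.18],velocity=.15)
h=robot.move_linear([.5845,.155,.095],velocity=.08,threshold=8);rep(h)
if not h:
    robot.gripper_to(.02);rep("grip")
im=robot.grab_frame("side");crop("pics/side6.png",im,190,130,340,280,3.9)
im=robot.grab_frame("wrist");cv2.imwrite("pics/wrist6.png",im[:,:,::-1])
```

```text
False 12.43 [0.5848 0.155  0.0955] [ 0.839  -0.0967 -0.1476] 0.09392873937024727
grip 13.41 [0.5845 0.155  0.095 ] [-1.0059  0.5903 -1.3874] 0.03148504482183103
```

View pics/side6.png

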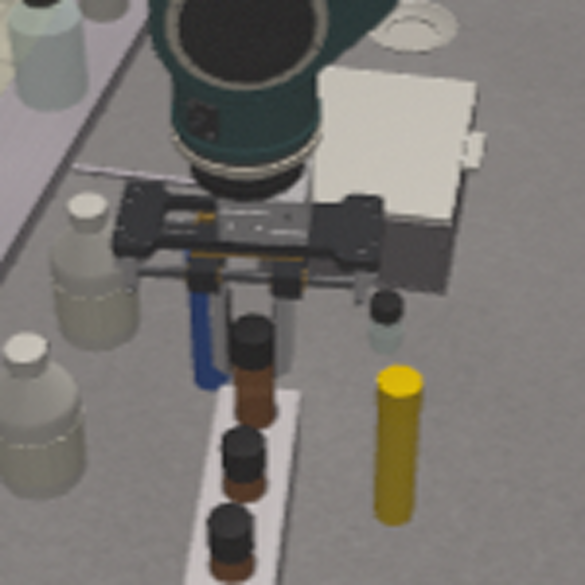

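View pics/wrist6.png

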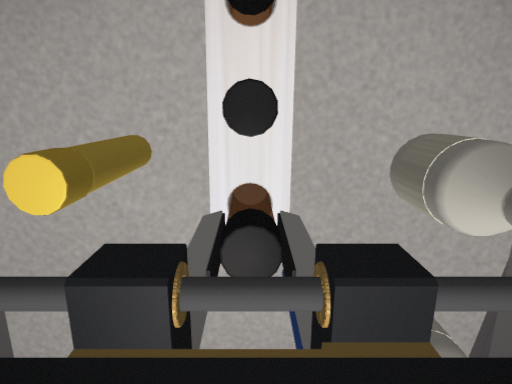

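The wrist view shows the black cap of the tall tube at (250,245) between the pads, and the opening is 31.5 mm. I'll lift.

Run:
```python
from h import *
np.set_printoptions(precision=4,suppress=True)
def rep(t):
    s=robot.get_state();print(t,round(s["time"],2),s["ee_pos"],s["force"],s["opening"],flush=True)
robot.move_linear([.5845,.155,.13],velocity=.06);rep(1)
robot.move_linear([.5845,.155,.27],velocity=.12);rep(2)
im=robot.grab_frame("side");crop("pics/side7.png",im,190,80,340,280,2.9)
im=robot.grab_frame("scene");crop("pics/scene7.png",im,160,60,360,260,2.9)
```

```text
1 14.24 [0.5844 0.1549 0.1299] [ 0.4076  0.6699 -0.7155] 0.031400884539414385
2 15.56 [0.5842 0.1549 0.2692] [ 0.4831  0.0967 -0.8713] 0.03152566425811827
```

View pics/side7.png

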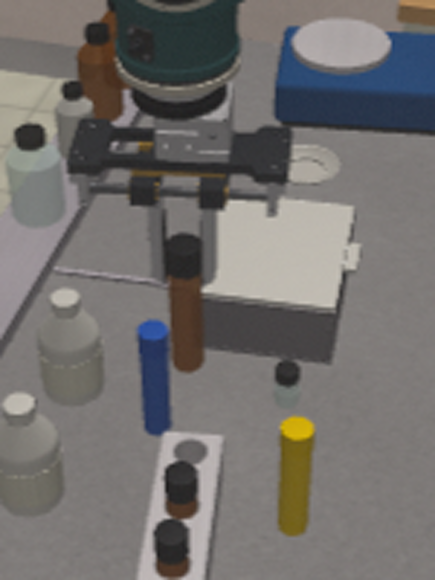

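View pics/scene7.png

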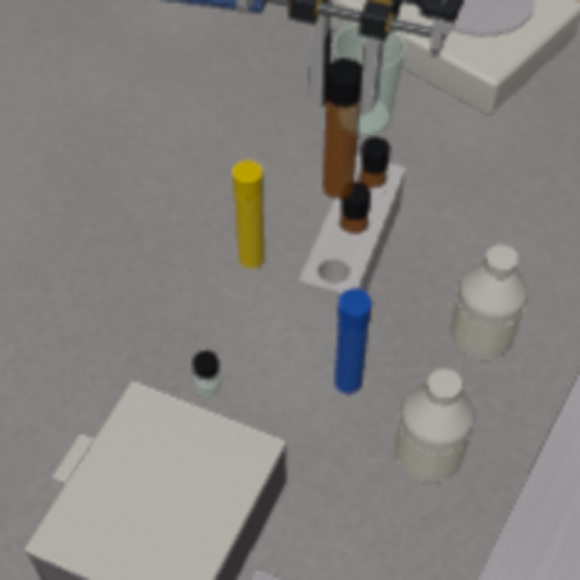

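The tall tube is out and held upright: side crop has the cap at (184,250) and the foot at (188,365). Its hole is empty, and both short tubes are still in place. Next I'll carry it over the lid and tilt it.

Run:
```python
from h import *
np.set_printoptions(precision=4,suppress=True)
def rep(t):
    s=robot.get_state();print(t,round(s["time"],2),s["ee_pos"],s["force"],s["opening"],flush=True)
e=np.radians(30);A=-np.pi/2
z=np.array([np.cos(e)*np.cos(A),np.cos(e)*np.sin(A),-np.sin(e)]);y=np.array([1.,0,0]);R=np.c_[np.cross(y,z),y,z]
g=np.array([.5755,-.156,.25])-.017*z
print(robot.ik(g,R))
robot.move_linear([.5845,.155,.34],velocity=.15)
robot.move_linear([.5755,-.08,.34],velocity=.15);rep(1)
robot.move_ptp(g+[0,0,.08],R);rep(2)
robot.move_linear(g,velocity=.08);robot.pause(.5);rep(3)
im=robot.grab_frame("side");crop("pics/side8.png",im,150,40,350,240,2.9)
im=robot.grab_frame("scene");crop("pics/scene8.png",im,130,80,330,280,2.9)
im=robot.grab_frame("wrist");cv2.imwrite("pics/wrist8.png",im[:,:,::-1])
```

```text
[-0.4579  0.4922  0.1755  1.7814  0.9165  1.4048 -0.7098]
1 17.99 [ 0.5756 -0.0792  0.34  ] [ 0.2906 -0.3065 -0.5179] 0.03172760098367111
2 18.93 [ 0.5753 -0.1417  0.3386] [ 0.5241 -0.3825 -0.5793] 0.031747092591446646
3 20.58 [ 0.5755 -0.1413  0.2585] [ 0.1056 -0.303  -0.2603] 0.031365849430798946
```

View pics/side8.png

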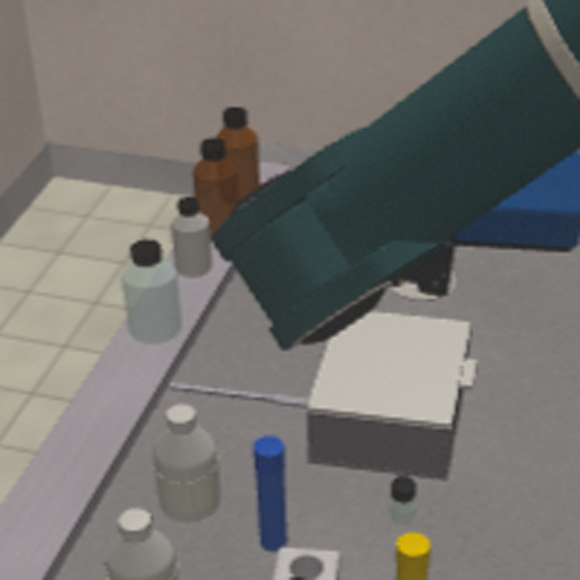

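View pics/scene8.png

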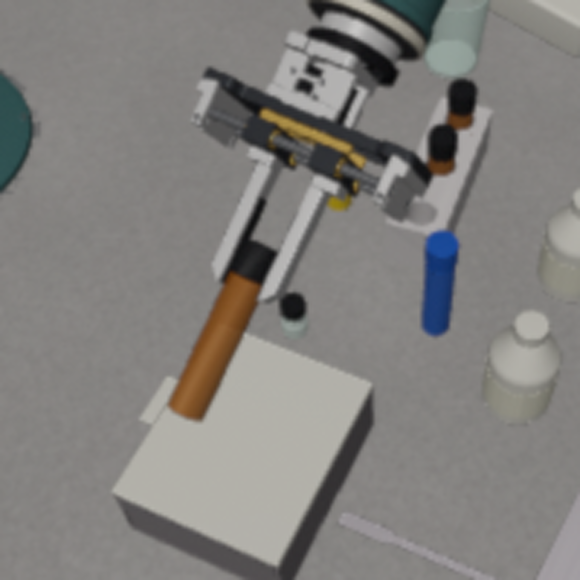

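View pics/wrist8.png

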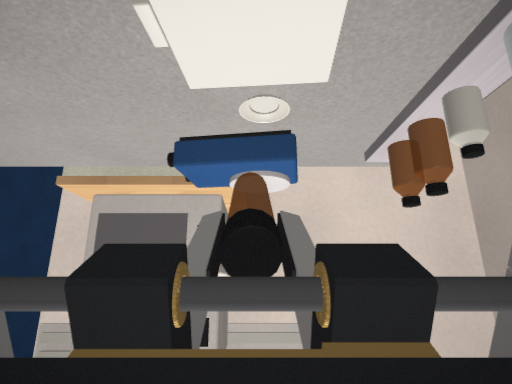

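Run:
```python
from h import *
np.set_printoptions(precision=4,suppress=True)
s=robot.get_state();p=np.array(s["ee_pos"]);z=np.array(s["tool_rot"])[:,2]
m=p+.017*z
print(m,z,np.degrees(np.arccos(-z[2])))
print((proj("scene",[m+.07*z,m,m-.042*z,m-.07*z])-[130,80])*2.9)
lt=H+[-.08*cw,-.08*sw,.008];print(lt,np.linalg.norm((m-lt)[:2]))
print(abs(np.array(s["joint_vel"])).max())
```

```text
[ 0.5755 -0.156   0.25  ] [-0.    -0.866 -0.5  ] 60.000784637674045
[[181.6761 412.9135]
 [221.023  328.1511]
 [244.6931 277.1603]
 [260.499  243.1107]]
[ 0.5755 -0.156   0.0835] 3.0481038674011027e-05
0.0020127470169433517
```

The predicted tube foot is at (182,413) and the cap edge at (245,277). The scene crop shows them at about (187,412) and (243,277), so the tube hasn't slipped. The lid is flat shut and the joints are at rest, so I'll hand in.

Run:
```python
from rig import robot
robot.sign_off(); print(robot.get_state()["time"],robot.get_state()["opening"])
```

```text
the job is handed in; nothing more can be done
the job is handed in; nothing more can be done
```

The job is handed in. The lid is shut, and the tall amber tube is held still over its middle. The robot reported no verdict.

- **Lid:** I pressed it shut along its arc with the open fingertips until it met a hard stop at about 11 N. The side and scene views then showed it flush on the box.
- **Tube:** I gripped it in the rack (jaw opening 31.5 mm), drew it straight up, carried it over the lid and tilted it.
- **Final pose, from the arm position and grasp offset:**
  - Its middle is 166 mm above the lid and over my estimate of the lid's centre, which is good to about 5 mm.
  - It leans 60° with the cap end up.
  - The joints are at rest.
- **Slip check:** In the scene picture the tube's foot and cap edge fell within about 2 pixels of the predicted positions, so it had not slipped.
- **Everything else:** In the last pictures the two short tubes, the vial, the blue tube and both bottles stood where they had been. The beaker, dish, spatula and yellow tube were only partly in view and I did not check them separately.

**Disagreements:**
- With the gripper open, contact with the shut lid put the fingertips about 14 mm behind the TCP, not 19 mm ahead. My first arc therefore ended with the lid a little open, so I pressed further down with a force threshold.
- The cameras disagreed by up to 7 mm on the tube position. I used a value between them, and the grasp fitted.

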